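# Set the parcel gauge and lock its thumbscrew

## Task

Set the parcel gauge to the parcel lying on it: slide the stop bar forward until it holds the parcel square and snug against the far fence, without crushing the parcel. Then lock the bar there by turning the knurled thumbscrew clockwise until it seats firmly on the bar - finger-tight, not forced - and let go. Leave the brass weights, the rubber stamp and the crumpled film ball where they are.

Things in the scene. Friction and masses are not known exactly. Their poses are not given: they have to be found in the camera images.
- gauge: Parcel gauge, fixed: aluminium plate 8 mm thick, 360 mm long. Origin: underside, on the centre line; x runs along that line from the operator's end to the fence, y left, z up. The upright far fence (200 mm wide, 12 mm thick, top 52 mm above the worktop) has its inner face at x = 178 mm. Dark guide strips (top 16 mm above the worktop, x -165 to 0 mm) leave the stop bar 2.5 mm side play.
- stop_bar: Loose steel stop bar, 0.6 kg, slides with about 4 N, lying in the guides under the bridge. Origin: its underside (8 mm above the worktop) right below its front face; x forward along the gauge. Bar 180 mm long (x -180 to 0), 28 mm wide, 10 mm thick; at the front an upright stop plate 90 mm wide, 8 mm thick, 36 mm high; at the rear an upright grip tab.
- stop_face (a point): Middle of the front face of the stop plate, 20 mm above the bar's underside: the face that pushes the parcel.
- bar_tab (a point): Grip point of the upright tab at the rear of the stop bar: 10 mm thick along the gauge's x, 26 mm wide along y; the tab's top lies 10 mm above this point, the bar's top face 20 mm below it.
- screw: Knurled thumbscrew, axis upright, origin at the head's centre. Clockwise from above drives it down, 16 mm a turn (quick thread). Runs against 0.1 N m until its hidden foot meets the bar, after an eighth to under half a turn, different each time; then the resistance climbs 0.1 to 0.2 N m every 10 degrees. 0.2 to 0.4 N m more than when running free is finger-tight, over 0.5 more bruises the bar.
- screw_head (a point): Centre of the screw's knurled head: 36 mm across, 20 mm high, 64 to 69 mm above the worktop at the start, 11 mm of free stem below. The dark bridge that carries it stands across the bar: 40 mm long (gauge x), 84 mm wide, top 37 to 42 mm above the worktop, with a 24 mm wide, 6 mm high boss. At rest, thread friction can hide or reverse 0.1 N m. Once tight it slackens a little when let go.
- parcel: Film-wrapped green parcel, 0.6 to 0.9 kg, flat on the gauge between stop plate and fence, long side along the gauge's y. Firm size 96 mm in its x (-48 to 48), 218 mm in y, 49 mm high; film 2 mm proud. Origin: centre of its underside. At first 10 to 20 mm short of the fence and up to 0.06 rad askew; slides with 3 to 7 N. More than 40 N crushes it.
- weight_big: Bystander: brass check weight, 30 mm in diameter, 40 mm high; origin at its underside.
- weight_small: Bystander: brass check weight, 24 mm in diameter, 32 mm high; origin at its underside.
- stamp: Bystander: rubber stamp with black knob, 30 x 52 x 78 mm; origin at its underside.
- film_ball: Bystander: ball of crumpled film and card, about 120 mm in diameter; origin at its underside.

How it is judged:
On the way, in this order (a step that is already met when the one before it is completed fails the run):
1. the stop bar has pushed the parcel square against the fence (x of parcel in the frame of gauge above 0.1275 m and angle between the x axis of parcel and the x axis of gauge, either way round below 0.03 rad and x of stop_face in the frame of gauge above 0.0795 m), for 0.2 s.
2. the thumbscrew bears firmly on the bar (all of step 1 and contact force between screw and stop_bar above 45 N), for 0.2 s.
At the end, for the whole second after the job is handed in: The parcel touches the fence to within 2.5 mm and is square to it within 0.03 rad, the stop face is within 2.5 mm of the parcel's home position (at least 79.5 mm along the gauge), the thumbscrew presses on the bar with more than 25 N, and parcel and bar are at rest (all of step 1 and contact force between screw and stop_bar above 25 N and linear speed of each of parcel, stop_bar below 0.01 m/s).
It fails at once if the thumbscrew is overtightened: it presses on the bar with more than 300 N (contact force between screw and stop_bar above 300 N).
It fails at once if the parcel is crushed: the stop bar pushes it with more than 40 N (contact force between stop_bar and parcel above 40 N).
It fails at once if the weights, the stamp or the film ball are shifted by more than 20 mm (distance of any of weight_big, weight_small, stamp, film_ball from where it was at the start of the episode above 0.02 m).
It also fails if it takes over 72 s, if anything falls off the work surface, if the arm or the gripper's body presses on something with over 40 N, if the wrist force passes 120 N, or if a joint passes its speed limit or range.

## Robot

A 6-joint arm with a two-finger parallel gripper is mounted at the origin on a cart in front of the work surface, level with it; the furniture and walls round the work are solid. World frame = base frame: x ahead of the robot, y to its left, z up, the work surface at z = 0. Lengths are in m, angles in rad, forces in N, time in s.
With the tool pointing down it reaches from about 0.25 to 0.725 m from the base axis. Payload 9.7 kg.
Tool frame: the origin (TCP) lies at the very end of the fingers, on their centre line; the grasp point (between the pads) lies 19 mm behind it; z points along the fingers, y is the line along which they close (so a half turn about z gives the same grasp; the last joint's range is limited). The gripper opens to 85 mm and grips with 20 to 120 N. Pads are 22 mm wide; open, the fingers measure 114 mm over their backs; the gripper's body (76 mm by 85 mm) begins 54 mm behind the grasp point. The pads swing forward as they close: fully open they stand 13 mm farther back than shut.
Start: joints at [-1.12, 0.087, 0.176, 1.66, 0, 1.571], TCP at [0.24, -0.495, 0.198] pointing down, gripper open.
Joint ranges: [-3.13, 3.13], [-0.85, 1.81], [-1.15, 1.24], [-2.2, 2.28], [-1.44, 1.52], [-3.14, 3.14]. Speed limits (rad/s): [2.22, 2.22, 2.57, 3.14, 3.14, 3.14].

## Interface

Orientations are given as [roll, pitch, yaw] about the fixed x, y, z axes, in that order (R = Rz(yaw) Ry(pitch) Rx(roll)).
In Python, from plant import ctrl gives the robot as it stands.
- The arm moves only by the shell command python3 -m pendant 'ROWS'. ROWS is JSON, a list of rows, each an object of numbers: "tx", "ty", "tz": the shift along the tool's x, y, z in cm; "ax", "ay", "az": the turn, a rotation vector about the tool's x, y, z in degrees; "hand": the finger opening in cm, from 0 to 8.54. In form: [{"tx": .., "ty": .., "tz": .., "ax": .., "ay": .., "az": .., "hand": ..}, ...]. A call has exactly 5 rows; each row is the pose to reach, as a shift and turn from the pose commanded when the call began, along the tool's axes at that moment; what a row does not reach only later rows make up. A row lasts 1/10 s, in which the tool goes at most 50 mm and 8.59 degrees, less where a joint would pass 70% of its speed; a pose out of reach is approached as far as the arm can. A call with a gripper value outside its range is refused whole. The fingers move at their own pace and stop on an object; the grip force is fixed at half the most. Time passes only in rows, so rows that repeat a pose let the fingers close, or fill a call up. It gives the time, the measured TCP pose, the force and the opening at its end, in the units of the state.
- ctrl.get_obs(): the state, without advancing time (a new reading comes with each control period).
- ctrl.snapshot(name): name is "scene" or "top"; returns the picture (384x512x3 uint8, red, green, blue); there is no depth.
- ctrl.get_calibration(name): a dict with "intrinsics" (3x3 intrinsics, pixels), "R" (3x3) and "t" (3): a world point X has camera coordinates R X + t. Camera axes: x right, y down, z forward; pixel columns grow to the right and rows downward; lengths in m; the calibration is good to about 2 mm. A picture is of the moment at which its call begins. get_calibration takes no time and is no camera call.
- ctrl.hand_in(): hands the job in, once; it reports no verdict.
The state is a dict: "time_s": time; "joints": joint angles; "qd": joint speeds; "joint_torque": joint torques, N m; "ee_pos": TCP position; "eef_rot": TCP orientation; "contact_force": force on the tool from outside, world axes, zero at the start; "wrist_torque": the same for the moment, N m; "gripper_width": opening from 0.0 (shut) to 1.0 (fully open).
Only numpy, scipy, OpenCV 4.12 (cv2) and the standard library are available. Lean on these libraries where they do the work, as an engineer would, in place of code of your own. Each camera call takes 0.05 s, during which the arm holds its last target. There are 200 camera calls.

## Working session

There is one attempt and no reset: what is moved stays moved. The work goes in short steps, Python scripts to look and compute and a shell command to move; the robot and the scene stay as the last step left them, time stands still between calls to the robot, and variables do not carry over. Pictures are saved under pics/ and viewed, on a budget of 10 in all, crops included, one or two more only if the job needs it, and the job is handed in when it is done.

```bash
mkdir -p pics; ls
python3 - <<'E'
from plant import ctrl
import cv2
o=ctrl.get_obs(); print(o)
for n in("scene","top"):
    im=ctrl.snapshot(n); cv2.imwrite(f"pics/{n}0.png",im[:,:,::-1]); c=ctrl.get_calibration(n); print(n,c)
a=cv2.imread("pics/scene0.png");b=cv2.imread("pics/top0.png")
E
```

```text
pics
{'time_s': 0.0, 'joints': array([-1.12000495e+00,  8.74339974e-02,  1.75120872e-01,  1.65979624e+00,
       -1.52864930e-05,  1.57078078e+00]), 'qd': array([ 0.00181075,  0.00035516, -0.00057038, -0.00140401, -0.00092567,
        0.00027855]), 'joint_torque': array([-2.45309471e-03, -5.20383132e+01,  4.64807653e+01,  1.63282268e-02,
       -1.76502226e-04, -1.42399406e-05]), 'ee_pos': array([ 0.23949769, -0.49480892,  0.19769063]), 'eef_rot': array([-3.14027962e+00,  1.52660687e-05,  4.50806940e-01]), 'contact_force': array([-0.01099029, -1.26667332, -0.07227909]), 'wrist_torque': array([ 0.01025883, -0.02932414, -0.04810862]), 'gripper_width': 1.000142305048155}
scene {'intrinsics': array([[449.80468611,   0.        , 250.7535415 ],
       [  0.        , 449.80468611, 192.24397874],
       [  0.        ,   0.        ,   1.        ]]), 'R': array([[-0.72339952, -0.69037036, -0.00904988],
       [-0.42353199,  0.45407035, -0.78386272],
       [ 0.54526487, -0.56321301, -0.62086821]]), 't': array([0.33363681, 0.34280519, 1.1017211 ])}
top {'intrinsics': array([[387.77420536,   0.        , 250.83045572],
       [  0.        , 387.77420536, 188.95172325],
       [  0.        ,   0.        ,   1.        ]]), 'R': array([[ 0.01682093, -0.99980915,  0.00993594],
       [-0.98586421, -0.01824147, -0.16655029],
       [ 0.16669975, -0.00699396, -0.9859829 ]]), 't': array([-0.08063364,  0.53566421,  1.05529833])}
```

View pics/top0.png

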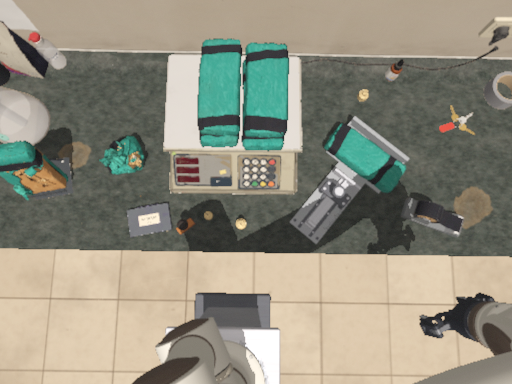

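View pics/scene0.png

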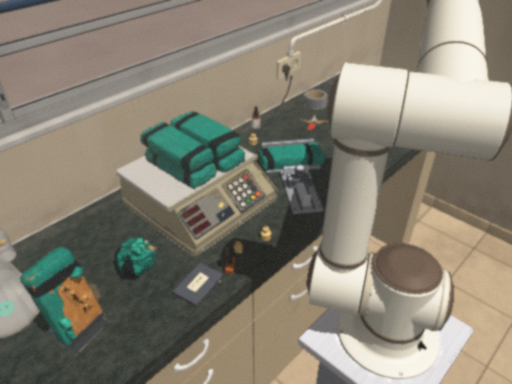

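Top view: gauge from its operator end at about (308,228) to the fence at about (385,135), with the screw head near (345,185) and the parcel at (365,157). The scale stands at its left, and the dark thing at (435,215) is to its right. I'll zoom in on both.

Run:
```python
import cv2
b=cv2.imread("pics/top0.png")[105:255,280:420]
cv2.imwrite("pics/topz.png",cv2.resize(b,None,fx=4,fy=4,interpolation=cv2.INTER_CUBIC))
a=cv2.imread("pics/scene0.png")[120:230,245:335]
cv2.imwrite("pics/scz.png",cv2.resize(a,None,fx=5,fy=5,interpolation=cv2.INTER_CUBIC))
```

```text
(no output)
```

View pics/topz.png

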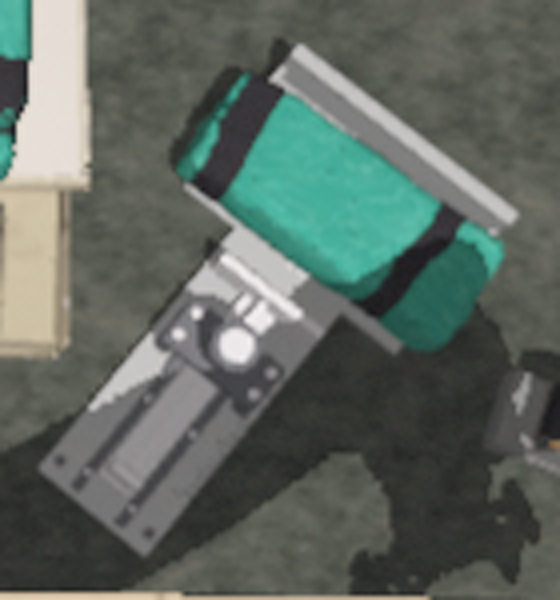

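View pics/scz.png

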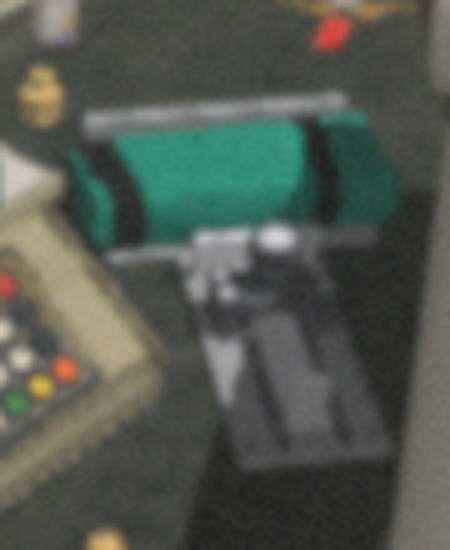

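Zoomed top: plate rear corners at (40,467) and (147,556), screw head centre at (239,345), stop plate top edge from (222,258) to (300,317), fence top outer edge from (300,45) to (518,215). In the scene zoom the head is at (277,238) and the tab is near (318,385).

```bash
cat > h.py <<'E'
import numpy as np
from plant import ctrl
def ray(n,uv,z):
    c=ctrl.get_calibration(n);R,t=c["R"],c["t"]
    o=-R.T@t; d=R.T@np.linalg.inv(c["intrinsics"])@[uv[0],uv[1],1]
    return o+d*(z-o[2])/d[2]
def proj(n,X):
    c=ctrl.get_calibration(n);p=c["intrinsics"]@(c["R"]@X+c["t"]);return p[:2]/p[2]
E
python3 - <<'E'
from h import *
tz=lambda x,y:((x+.5)/4+280-.5,(y+.5)/4+105-.5)
sz=lambda x,y:((x+.5)/5+245-.5,(y+.5)/5+120-.5)
P=lambda s,p,z,n="top":print(s,np.round(ray(n,p,z),4)) 
rl=ray("top",tz(40,467),.008);rr=ray("top",tz(147,556),.008)
print("rear",rl,rr,np.linalg.norm(rl-rr),"mid",(rl+rr)/2)
fl=ray("top",tz(300,45),.052);fr=ray("top",tz(518,215),.052)
print("fence outer",fl,fr,np.linalg.norm(fl-fr),(fl+fr)/2)
d=(fl+fr)/2-(rl+rr)/2; print("len",np.linalg.norm(d[:2]),"yaw",np.arctan2(d[1],d[0]),"yaw fence",np.arctan2(*( (fl-fr)[[1,0]]))-np.pi/2)
P("head",tz(239,345),.076);P("head sc",sz(277,238),.076,"scene")
a=ray("top",tz(222,258),.044);b=ray("top",tz(300,317),.044);print("plate",a,b,np.linalg.norm(a-b),(a+b)/2)
P("tab sc",sz(318,378),.048,"scene")
P("tab top",tz(122,470),.048)
E
```

```text
rear [ 0.45011696 -0.18544197  0.008     ] [ 0.38755134 -0.26235666  0.008     ] 0.0991480063206968 mid [ 0.41883415 -0.22389931  0.008     ]
fence outer [ 0.75799196 -0.37069867  0.052     ] [ 0.63329736 -0.52401283  0.052     ] 0.19762078483335044 [ 0.69564466 -0.44735575  0.052     ]
len 0.3557482753092747 yaw -0.6791485916813635 yaw fence -0.682814763912535
head [ 0.531  -0.3156  0.076 ]
head sc [ 0.5308 -0.3152  0.076 ]
plate [ 0.59946739 -0.31234099  0.044     ] [ 0.55741378 -0.36730658  0.044     ] 0.06920781468989726 [ 0.57844058 -0.33982379  0.044     ]
tab sc [ 0.4373 -0.2433  0.048 ]
tab top [ 0.4456 -0.2384  0.048 ]
```

```bash
cat >> h.py <<'E'
from scipy.spatial.transform import Rotation as Ro
YAW=-.681; O=np.array([.549,-.329]); GX=np.array([np.cos(YAW),np.sin(YAW)]); GY=np.array([-GX[1],GX[0]])
def go(p,yaw):
    o=ctrl.get_obs(); R=Ro.from_euler("xyz",o["eef_rot"]); T=Ro.from_euler("xyz",[np.pi,0,yaw])
    print("t cm",np.round(R.inv().apply(np.array(p)-o["ee_pos"])*100,2),"a deg",np.round((R.inv()*T).as_rotvec(degrees=True),2))
def st():
    o=ctrl.get_obs(); d=o["ee_pos"][:2]-O
    print(round(o["time_s"],2),"gauge mm",np.round([d@GX*1e3,d@GY*1e3,o["ee_pos"][2]*1e3],1),"rpy",np.round(o["eef_rot"],4),"F gauge",np.round([o["contact_force"][:2]@GX,o["contact_force"][:2]@GY,o["contact_force"][2]],2),"M",np.round(o["wrist_torque"],3),"w",round(o["gripper_width"],3),"j",np.round(o["joints"],2))
E
python3 - <<'E'
from h import *
p=O-.142*GX
go([*p,.15],.89)
E
```

```text
t cm [ 29.05 -14.29   4.79] a deg [-7.000e-02 -2.000e-02 -2.517e+01]
```

```bash
python3 -m pendant '[{"tx":4,"ty":-2,"tz":0.5,"az":-4,"hand":5},{"tx":8,"ty":-4,"tz":1,"az":-8,"hand":5},{"tx":12,"ty":-6,"tz":2,"az":-12,"hand":5},{"tx":16,"ty":-8,"tz":3,"az":-16,"hand":5},{"tx":20,"ty":-10,"tz":4,"az":-20,"hand":5}]'
python3 - <<'E'
from h import *
p=O-.142*GX
go([*p,.12],.89);st()
E
```

```text
t cm [ 29.05 -14.29   7.79] a deg [-7.000e-02 -2.000e-02 -2.517e+01]
0.1 gauge mm [-136.  -323.7  197.7] rpy [-3.1404 -0.      0.4508] F gauge [-0.47 -0.67  0.27] M [ 0.004 -0.019 -0.001] w 1.002 j [-1.12  0.09  0.18  1.66  0.    1.57]invalid input
```

```bash
python3 -m pendant '[{"tx":4,"ty":-2,"tz":0.5,"ax":0,"ay":0,"az":-4,"hand":5},{"tx":8,"ty":-4,"tz":1,"ax":0,"ay":0,"az":-8,"hand":5},{"tx":12,"ty":-6,"tz":2,"ax":0,"ay":0,"az":-12,"hand":5},{"tx":16,"ty":-8,"tz":3,"ax":0,"ay":0,"az":-16,"hand":5},{"tx":20,"ty":-10,"tz":4,"ax":0,"ay":0,"az":-20,"hand":5}]'
python3 - <<'E'
from h import *
p=O-.142*GX
go([*p,.12],.89);st()
E
```

```text
time_s: 0.6
ee_pos: [0.3767, -0.3163, 0.1578]
eef_rot: [-3.141, -0.0, 0.802]
contact_force: [1.4, 0.1, -0.6]
gripper_width: 0.585
t cm [ 9.82 -0.88  3.78] a deg [-0.01 -0.   -5.02]
0.6 gauge mm [-141.8  -98.6  157.8] rpy [-3.1414 -0.      0.8023] F gauge [ 1.01  0.9  -0.58] M [-0.008 -0.078  0.016] w 0.585 j [-0.7  -0.06 -0.05  1.58  0.    1.64]
```

```bash
python3 -m pendant '[{"tx":3,"ty":-0.3,"tz":1,"ax":0,"ay":0,"az":-2,"hand":5},{"tx":6,"ty":-0.5,"tz":2,"ax":0,"ay":0,"az":-4,"hand":5},{"tx":9,"ty":-0.7,"tz":3,"ax":0,"ay":0,"az":-5,"hand":5},{"tx":9.8,"ty":-0.9,"tz":3.8,"ax":0,"ay":0,"az":-5,"hand":5},{"tx":9.8,"ty":-0.9,"tz":3.8,"ax":0,"ay":0,"az":-5,"hand":5}]'
python3 - <<'E'
from h import *
import cv2
st(); print([proj("top",np.array([*(O-.142*GX),.048])),proj("scene",np.array([*(O-.142*GX),.048]))])
im=ctrl.snapshot("scene")[130:230,245:335,::-1]
cv2.imwrite("pics/s1.png",cv2.resize(im,None,fx=6,fy=6,interpolation=cv2.INTER_CUBIC))
E
```

```text
time_s: 1.1
ee_pos: [0.4376, -0.2403, 0.119]
eef_rot: [-3.139, 0.0, 0.889]
contact_force: [0.2, -0.2, -0.6]
gripper_width: 0.586
1.1 gauge mm [-142.4   -1.2  119. ] rpy [-3.1393e+00  5.0000e-04  8.8880e-01] F gauge [ 0.28  0.02 -0.64] M [-0.066 -0.057  0.015] w 0.586 j [-0.5  -0.05 -0.11  1.51 -0.    1.75]
[array([310.55854257, 224.60985445]), array([307.14145611, 195.53854693])]
```

View pics/s1.png

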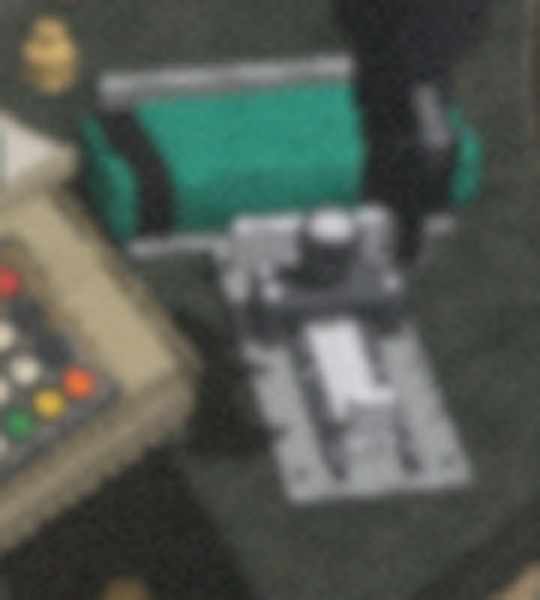

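The tab top sits at about (370,393) in the zoom, which is scene pixel (306.7,195.5). My predicted spot projects to (307.1,195.5), so they agree. Next I descend and grip.

```bash
python3 -m pendant '[{"tx":-0.1,"ty":0,"tz":2.5,"ax":0,"ay":0,"az":0,"hand":5},{"tx":-0.1,"ty":0,"tz":5,"ax":0,"ay":0,"az":0,"hand":5},{"tx":-0.1,"ty":0,"tz":7,"ax":0,"ay":0,"az":0,"hand":5},{"tx":-0.1,"ty":0,"tz":8.5,"ax":0,"ay":0,"az":0,"hand":5},{"tx":-0.1,"ty":0,"tz":9.4,"ax":0,"ay":0,"az":0,"hand":5}]'
python3 -c "from h import *;st()"
python3 -m pendant '[{"tx":0,"ty":0,"tz":0,"ax":0,"ay":0,"az":0,"hand":3},{"tx":0,"ty":0,"tz":0,"ax":0,"ay":0,"az":0,"hand":2},{"tx":0,"ty":0,"tz":0,"ax":0,"ay":0,"az":0,"hand":0},{"tx":0,"ty":0,"tz":0,"ax":0,"ay":0,"az":0,"hand":0},{"tx":0,"ty":0,"tz":0,"ax":0,"ay":0,"az":0,"hand":0}]'
python3 -c "from h import *;st()"
```

```text
time_s: 1.65
ee_pos: [0.4366, -0.2428, 0.0256]
eef_rot: [-3.141, 0.0, 0.886]
contact_force: [0.8, 0.5, 0.5]
gripper_width: 0.584
1.65 gauge mm [-141.6   -3.8   25.6] rpy [-3.141e+00  2.000e-04  8.857e-01] F gauge [0.3  0.91 0.52] M [ 0.01  -0.052  0.036] w 0.584 j [-0.51 -0.03 -0.28  1.32 -0.    1.75]
time_s: 2.15
ee_pos: [0.4376, -0.2422, 0.0269]
eef_rot: [3.141, -0.0, 0.887]
contact_force: [0.3, 0.1, 0.0]
gripper_width: -0.002
2.15 gauge mm [-141.2   -2.7   26.9] rpy [ 3.1408e+00 -2.0000e-04  8.8720e-01] F gauge [0.15 0.25 0.  ] M [ 0.042  0.017 -0.052] w -0.002 j [-0.51 -0.03 -0.27  1.32  0.    1.75]
```

The fingers shut on nothing, so I'll look.

Run:
```python
import cv2
from h import *
a=ctrl.snapshot("scene")[130:230,245:345,::-1];b=ctrl.snapshot("top")[135:255,280:400,::-1]
z=lambda m:cv2.resize(m,(400,480) if 0 else (400,400),interpolation=cv2.INTER_CUBIC)
cv2.imwrite("pics/s2.png",np.hstack([z(a),z(b)]))
```

```text
(no output)
```

View pics/s2.png

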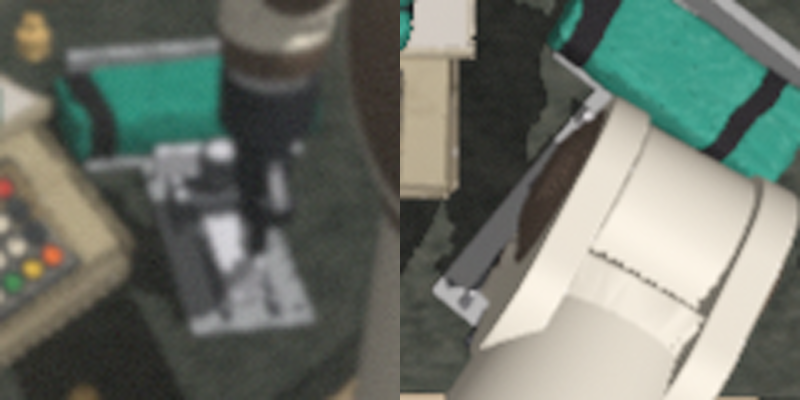

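Run:
```python
from h import *
import cv2
p=ctrl.get_obs()["ee_pos"]
print("tip sc",proj("scene",p), "in s2 zoom",(proj("scene",p)-[245,130])*4)
for gx in(-.16,-.15,-.142,-.13,-.12):
  for z in(.018,.048):
    print(gx,z,"s1 zoom",((proj("scene",np.array([*(O+gx*GX),z]))-[245,130])*6).round(), "s2", ((proj("scene",np.array([*(O+gx*GX),z]))-[245,130])*4).round())
print("y +-13 at -.142",[((proj("scene",np.array([*(O-.142*GX+s*GY),.048]))-[245,130])*6).round() for s in(-.013,.013)])
print("rear plate edge", [((proj("scene",np.array([*(O-.17*GX+s*GY),.008]))-[245,130])*6).round() for s in(-.05,.05)])
im=cv2.imread("pics/s1.png")[300:520,270:490]
im2=cv2.imread("pics/s2.png")[180:350,150:330]
cv2.imwrite("pics/s1c.png",np.hstack([cv2.resize(im,(400,400)),cv2.resize(im2,(400,400))]))
```

```text
tip sc [307.47282762 200.46989279] in s2 zoom [249.89131048 281.87957115]
-0.16 0.018 s1 zoom [377. 458.] s2 [251. 305.]
-0.16 0.048 s1 zoom [380. 414.] s2 [254. 276.]
-0.15 0.018 s1 zoom [372. 446.] s2 [248. 297.]
-0.15 0.048 s1 zoom [376. 403.] s2 [251. 268.]
-0.142 0.018 s1 zoom [369. 436.] s2 [246. 291.]
-0.142 0.048 s1 zoom [373. 393.] s2 [249. 262.]
-0.13 0.018 s1 zoom [364. 422.] s2 [243. 282.]
-0.13 0.048 s1 zoom [368. 379.] s2 [245. 253.]
-0.12 0.018 s1 zoom [360. 411.] s2 [240. 274.]
-0.12 0.048 s1 zoom [364. 368.] s2 [242. 245.]
y +-13 at -.142 [array([397., 391.]), array([349., 395.])]
rear plate edge [array([470., 475.]), array([288., 492.])]
```

View pics/s1c.png

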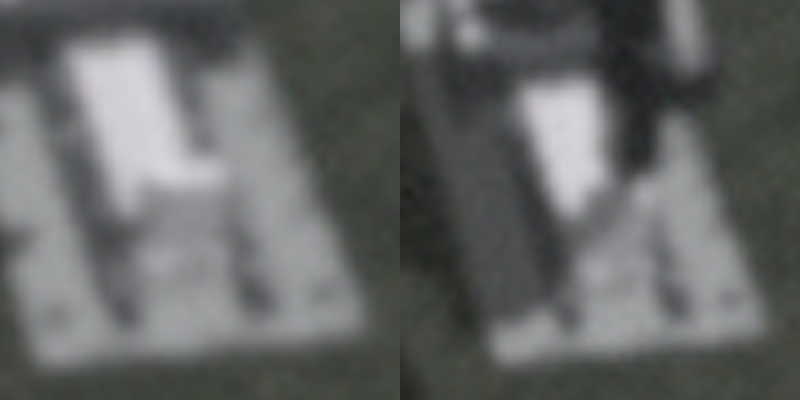

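The picture is ambiguous: the tab's top edge is at about (185–230,180) in the left crop, and the shut fingers end at about (640,175) in the right one, 6 px above where I'd expect the tip. I'll probe gently forward, then backward, with the shut fingers.

```bash
python3 -m pendant '[{"tx":0,"ty":0.2,"tz":0,"ax":0,"ay":0,"az":0,"hand":0},{"tx":0,"ty":0.4,"tz":0,"ax":0,"ay":0,"az":0,"hand":0},{"tx":0,"ty":0.6,"tz":0,"ax":0,"ay":0,"az":0,"hand":0},{"tx":0,"ty":0.8,"tz":0,"ax":0,"ay":0,"az":0,"hand":0},{"tx":0,"ty":0.8,"tz":0,"ax":0,"ay":0,"az":0,"hand":0}]' >/dev/null
python3 -c "from h import *;st()"
python3 -m pendant '[{"tx":0,"ty":-0.6,"tz":0,"ax":0,"ay":0,"az":0,"hand":0},{"tx":0,"ty":-1,"tz":0,"ax":0,"ay":0,"az":0,"hand":0},{"tx":0,"ty":-1.4,"tz":0,"ax":0,"ay":0,"az":0,"hand":0},{"tx":0,"ty":-1.6,"tz":0,"ax":0,"ay":0,"az":0,"hand":0},{"tx":0,"ty":-1.6,"tz":0,"ax":0,"ay":0,"az":0,"hand":0}]' >/dev/null
python3 -c "from h import *;st()"
```

```text
2.75 gauge mm [-133.2   -2.9   26.3] rpy [-3.1416  0.      0.8871] F gauge [0.1  0.03 0.38] M [-0.036  0.003  0.003] w -0.003 j [-0.51 -0.01 -0.26  1.32 -0.    1.75]
3.25 gauge mm [-149.8   -2.8   26.5] rpy [ 3.1413 -0.      0.8872] F gauge [ 0.24 -0.44  0.9 ] M [ 0.019 -0.024  0.   ] w 0.0 j [-0.5  -0.05 -0.29  1.33 -0.    1.75]
```

```bash
python3 -m pendant '[{"tx":0,"ty":0.8,"tz":0.1,"ax":0,"ay":0,"az":0,"hand":0},{"tx":0,"ty":0.8,"tz":0.2,"ax":0,"ay":0,"az":0,"hand":0},{"tx":0,"ty":0.8,"tz":0.3,"ax":0,"ay":0,"az":0,"hand":0},{"tx":0,"ty":0.8,"tz":0.5,"ax":0,"ay":0,"az":0,"hand":0},{"tx":0,"ty":0.8,"tz":0.5,"ax":0,"ay":0,"az":0,"hand":0}]' >/dev/null
python3 - <<'E'
from h import *
import cv2
st()
a=ctrl.snapshot("scene")[100:240,240:345,::-1]
cv2.imwrite("pics/s3.png",cv2.resize(a,None,fx=4.2,fy=4.2,interpolation=cv2.INTER_CUBIC))
p=ctrl.get_obs()["ee_pos"]
for h in(0,.02,.073):print((proj("scene",p+[0,0,h])-[240,100])*4.2)
E
```

```text
3.75 gauge mm [-141.8   -2.9   21. ] rpy [-3.1409e+00  1.0000e-04  8.8710e-01] F gauge [-0.43 -0.32  0.12] M [-0.007 -0.008 -0.001] w 0.004 j [-0.51 -0.03 -0.28  1.31 -0.    1.75]
[283.1269415  427.74438521]
[284.92790346 407.67580553]
[289.85300324 352.79415947]
```

View pics/s3.png

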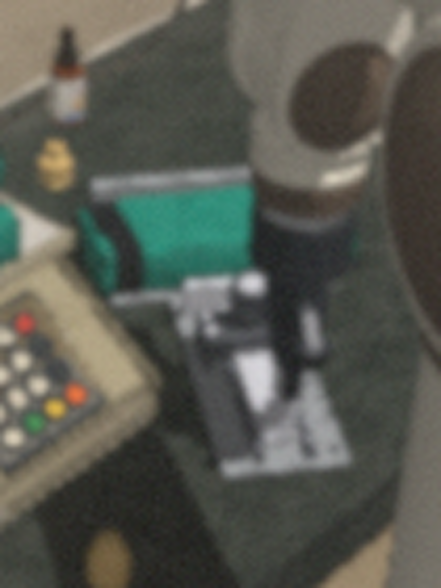

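Run:
```python
from h import *
import cv2
for n,X in(("top",(.24,-.495,.198)),("top",(.24,-.495,.27)),("top",(0,0,.0)),("scene",(0,0,0.1)),("scene",(.24,-.495,.198))):print(n,X,proj(n,np.array(X)).round(1))
for n in("top","scene"):
  c=ctrl.get_calibration(n); print(n,"cam",-c["R"].T@c["t"],"orth",np.abs(c["R"]@c["R"].T-np.eye(3)).max())
b=cv2.imread("pics/top0.png")[270:384,390:512]
cv2.imwrite("pics/t0g.png",cv2.resize(b,None,fx=4,fy=4,interpolation=cv2.INTER_CUBIC))
```

```text
top (0.24, -0.495, 0.198) [431.2 307. ]
top (0.24, -0.495, 0.27) [446.9 311.5]
top (0, 0, 0.0) [221.2 385.8]
scene (0, 0, 0.1) [394.7 306.6]
scene (0.24, -0.495, 0.198) [412.7 147.3]
top cam [ 0.35353053 -0.06346624  1.13052231] orth 4.440892098500626e-16
scene cam [-0.21418814  0.69517895  0.95575519] orth 2.220446049250313e-16
```

View pics/t0g.png

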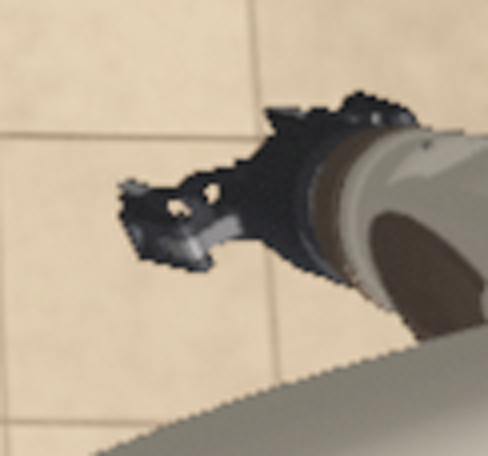

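The picture in pics/t0g.png shows the tips at about (452,317) in the full top frame. The reported start pose projects to (431,307), which only fits if z is about 0.28. In the scene view the shut tips end near (297,367), again 50–70 mm above the reported height, and the streak at (290,400) is their shadow. So reported z seems to read several cm low. I'll feel downward onto the tab's top, which is at a known 48 mm.

```bash
python3 -m pendant '[{"tx":0,"ty":0,"tz":0.4,"ax":0,"ay":0,"az":0,"hand":0},{"tx":0,"ty":0,"tz":0.8,"ax":0,"ay":0,"az":0,"hand":0},{"tx":0,"ty":0,"tz":1.1,"ax":0,"ay":0,"az":0,"hand":0},{"tx":0,"ty":0,"tz":1.3,"ax":0,"ay":0,"az":0,"hand":0},{"tx":0,"ty":0,"tz":1.3,"ax":0,"ay":0,"az":0,"hand":0}]' >/dev/null
python3 - <<'E'
from h import *
import cv2
st()
im=ctrl.snapshot("scene"); cv2.imwrite("pics/s4full.png",im[:,:,::-1])
p=ctrl.get_obs()["ee_pos"]
# dark pixels in the finger column range: lowest dark row per column
hsv=cv2.cvtColor(im,cv2.COLOR_RGB2HSV)
print(hsv[160:205,300:322,2][::2,::2])
E
```

```text
4.3 gauge mm [-140.5   -2.7   14.5] rpy [ 3.1367e+00 -8.0000e-04  8.8710e-01] F gauge [-21.32  -4.54  53.77] M [2.099 4.042 0.06 ] w -0.003 j [-0.51 -0.03 -0.3   1.3  -0.    1.75]
[[ 50  36  41  47  46  49  52  44  52  53  49]
 [ 52  44  44  41  41  47  49  48  52  50  53]
 [ 80  45  46  42  47  46  46  49  50  47  53]
 [169  93  44  40  48  45  46  50  55  50  59]
 [192 132  52  42  44  53  49  52  54  57  61]
 [112  84  43  41  44  50  48  50  51  68  69]
 [ 56  53  40  41  40  47  48  52  52  67  69]
 [ 63  55  41  40  38  46  66  64  58  67  68]
 [ 65  64  45  35  33  51 105 109  66  70  67]
 [ 82  79  46  37  39  46 119 139  79  64  68]
 [ 85  76  52  38  42  44 108 141  90  71  77]
 [ 93  96  73  43  48  59 100 140 100  76  75]
 [169 179 135  52  44  62  89 128  97  71  68]
 [214 213 175  68  39  38  61  77  61  63  76]
 [214 213 181  78  40  37  50  51  58  68  71]
 [213 216 174  88  46  43  92 105  93  68  67]
 [199 212 162  84  49  57 129 152 115  74  67]
 [177 202 142  83  47  71 141 158 130  86  70]
 [132 164 116  88  73 102 146 161 154 110  70]
 [ 88 112 107 103 109 124 142 162 155 118  76]
 [ 71  95 104 111 135 129 133 157 155 145 102]
 [ 63  97 122 137 150 137 113 151 161 162 128]
 [ 62 112 157 151 145 138 111 139 156 160 143]]
```

The force appeared at reported z 14.5 mm. The dark finger column in the image ends at (308,195), right at the tab top's pixel (307,195.5). That fits the tip standing on the 48 mm tab top, so reported z would be about 33 mm low. I'll back off, open, and check that the fingers pass down around the tab.

```bash
python3 -m pendant '[{"tx":0,"ty":0,"tz":-0.6,"ax":0,"ay":0,"az":0,"hand":0},{"tx":0,"ty":0,"tz":-1.2,"ax":0,"ay":0,"az":0,"hand":0},{"tx":0,"ty":0,"tz":-1.6,"ax":0,"ay":0,"az":0,"hand":3},{"tx":0,"ty":0,"tz":-1.6,"ax":0,"ay":0,"az":0,"hand":5.5},{"tx":0,"ty":0,"tz":-1.6,"ax":0,"ay":0,"az":0,"hand":5.5}]' >/dev/null
python3 -c "from h import *;st()"
python3 -m pendant '[{"tx":0,"ty":0,"tz":0.2,"ax":0,"ay":0,"az":0,"hand":5.5},{"tx":0,"ty":0,"tz":0.5,"ax":0,"ay":0,"az":0,"hand":5.5},{"tx":0,"ty":0,"tz":0.8,"ax":0,"ay":0,"az":0,"hand":5.5},{"tx":0,"ty":0,"tz":1.1,"ax":0,"ay":0,"az":0,"hand":5.5},{"tx":0,"ty":0,"tz":1.2,"ax":0,"ay":0,"az":0,"hand":5.5}]' >/dev/null
python3 -c "from h import *;st()"
```

```text
4.85 gauge mm [-141.7   -2.9   23.8] rpy [-3.1409e+00  1.0000e-04  8.8710e-01] F gauge [-0.29  0.11 -0.38] M [ 0.008  0.063 -0.011] w 0.502 j [-0.51 -0.03 -0.28  1.32 -0.    1.75]
5.35 gauge mm [-141.8   -2.9   11.8] rpy [-3.1408e+00  1.0000e-04  8.8710e-01] F gauge [-0.72 -1.08  0.21] M [-0.013 -0.031 -0.013] w 0.646 j [-0.51 -0.02 -0.3   1.3   0.    1.75]
```

```bash
python3 -m pendant '[{"tx":0,"ty":0,"tz":0.1,"ax":0,"ay":0,"az":0,"hand":5.5},{"tx":0,"ty":0,"tz":0.2,"ax":0,"ay":0,"az":0,"hand":5.5},{"tx":0,"ty":0,"tz":0.4,"ax":0,"ay":0,"az":0,"hand":5.5},{"tx":0,"ty":0,"tz":0.6,"ax":0,"ay":0,"az":0,"hand":5.5},{"tx":0,"ty":0,"tz":0.6,"ax":0,"ay":0,"az":0,"hand":5.5}]' >/dev/null
python3 -c "from h import *;st()"
python3 -m pendant '[{"tx":0,"ty":0,"tz":0.1,"ax":0,"ay":0,"az":0,"hand":5.5},{"tx":0,"ty":0,"tz":0.2,"ax":0,"ay":0,"az":0,"hand":5.5},{"tx":0,"ty":0,"tz":0.3,"ax":0,"ay":0,"az":0,"hand":5.5},{"tx":0,"ty":0,"tz":0.4,"ax":0,"ay":0,"az":0,"hand":5.5},{"tx":0,"ty":0,"tz":0.4,"ax":0,"ay":0,"az":0,"hand":5.5}]' >/dev/null
python3 -c "from h import *;st()"
```

```text
5.85 gauge mm [-141.7   -2.9    6.1] rpy [-3.1412e+00  1.0000e-04  8.8710e-01] F gauge [ 0.33 -0.58  0.75] M [ 0.017 -0.052  0.004] w 0.642 j [-0.51 -0.02 -0.31  1.29 -0.    1.75]
6.35 gauge mm [-141.6   -2.8    2.2] rpy [-3.1413  0.      0.8871] F gauge [-0.34  0.42 -0.33] M [-0.023  0.027  0.04 ] w 0.65 j [-0.51 -0.02 -0.31  1.28  0.    1.75]
```

Reported z is now 2 mm, below the bar and plate, and the tool is free, so the offset is confirmed. I'll go down a little more and close.

```bash
python3 -m pendant '[{"tx":0,"ty":0,"tz":0.2,"ax":0,"ay":0,"az":0,"hand":5.5},{"tx":0,"ty":0,"tz":0.4,"ax":0,"ay":0,"az":0,"hand":5.5},{"tx":0,"ty":0,"tz":0.5,"ax":0,"ay":0,"az":0,"hand":5.5},{"tx":0,"ty":0,"tz":0.5,"ax":0,"ay":0,"az":0,"hand":5.5},{"tx":0,"ty":0,"tz":0.5,"ax":0,"ay":0,"az":0,"hand":3}]' >/dev/null
python3 -c "from h import *;st()"
python3 -m pendant '[{"tx":0,"ty":0,"tz":0,"ax":0,"ay":0,"az":0,"hand":0},{"tx":0,"ty":0,"tz":0,"ax":0,"ay":0,"az":0,"hand":0},{"tx":0,"ty":0,"tz":0,"ax":0,"ay":0,"az":0,"hand":0},{"tx":0,"ty":0,"tz":0,"ax":0,"ay":0,"az":0,"hand":0},{"tx":0,"ty":0,"tz":0,"ax":0,"ay":0,"az":0,"hand":0}]' >/dev/null
python3 -c "from h import *;st()"
```

```text
6.85 gauge mm [-141.5   -2.9   -2.6] rpy [-3.1415e+00  1.0000e-04  8.8710e-01] F gauge [ 0.3  -0.72  0.12] M [ 0.003 -0.027  0.007] w 0.489 j [-0.51 -0.01 -0.32  1.27 -0.    1.75]
7.35 gauge mm [-140.8   -2.8   -2. ] rpy [ 3.1401e+00 -2.0000e-04  8.8710e-01] F gauge [ 3.82 -0.61  6.11] M [-0.362 -0.352 -0.012] w 0.102 j [-0.51 -0.01 -0.32  1.27 -0.    1.75]
```

```bash
python3 -m pendant '[{"tx":0,"ty":0.5,"tz":-0.05,"ax":0,"ay":0,"az":0,"hand":0},{"tx":0,"ty":1,"tz":-0.1,"ax":0,"ay":0,"az":0,"hand":0},{"tx":0,"ty":1.5,"tz":-0.1,"ax":0,"ay":0,"az":0,"hand":0},{"tx":0,"ty":2,"tz":-0.1,"ax":0,"ay":0,"az":0,"hand":0},{"tx":0,"ty":2.3,"tz":-0.1,"ax":0,"ay":0,"az":0,"hand":0}]' >/dev/null
python3 -c "from h import *;st()"
python3 -m pendant '[{"tx":0,"ty":0.2,"tz":0,"ax":0,"ay":0,"az":0,"hand":0},{"tx":0,"ty":0.5,"tz":0,"ax":0,"ay":0,"az":0,"hand":0},{"tx":0,"ty":0.7,"tz":0,"ax":0,"ay":0,"az":0,"hand":0},{"tx":0,"ty":0.9,"tz":0,"ax":0,"ay":0,"az":0,"hand":0},{"tx":0,"ty":1,"tz":0,"ax":0,"ay":0,"az":0,"hand":0}]' >/dev/null
python3 -c "from h import *;st()"
```

```text
7.85 gauge mm [-120.2   -3.    -2. ] rpy [-3.1377e+00  1.0000e-04  8.8730e-01] F gauge [-9.05  0.38  8.92] M [1.006 1.177 0.026] w 0.102 j [-0.51  0.04 -0.26  1.27  0.    1.74]
8.35 gauge mm [-110.4   -3.    -2. ] rpy [-3.1376e+00  1.0000e-04  8.8730e-01] F gauge [-8.36 -1.07  7.68] M [0.943 1.155 0.075] w 0.098 j [-0.52  0.06 -0.24  1.27  0.    1.74]
```

```bash
python3 -m pendant '[{"tx":0,"ty":0.2,"tz":0,"ax":0,"ay":0,"az":0,"hand":0},{"tx":0,"ty":0.4,"tz":0,"ax":0,"ay":0,"az":0,"hand":0},{"tx":0,"ty":0.5,"tz":0,"ax":0,"ay":0,"az":0,"hand":0},{"tx":0,"ty":0.6,"tz":0,"ax":0,"ay":0,"az":0,"hand":0},{"tx":0,"ty":0.7,"tz":0,"ax":0,"ay":0,"az":0,"hand":0}]' >/dev/null
python3 -c "from h import *;st()"
python3 -m pendant '[{"tx":0,"ty":0.1,"tz":0,"ax":0,"ay":0,"az":0,"hand":0},{"tx":0,"ty":0.2,"tz":0,"ax":0,"ay":0,"az":0,"hand":0},{"tx":0,"ty":0.3,"tz":0,"ax":0,"ay":0,"az":0,"hand":0},{"tx":0,"ty":0.35,"tz":0,"ax":0,"ay":0,"az":0,"hand":0},{"tx":0,"ty":0.35,"tz":0,"ax":0,"ay":0,"az":0,"hand":0}]' >/dev/null
python3 -c "from h import *;st()"
```

```text
8.85 gauge mm [-104.5   -3.    -2. ] rpy [-3.1357e+00  1.0000e-04  8.8740e-01] F gauge [-15.05  -1.1   12.31] M [1.649 2.218 0.038] w 0.098 j [-0.52  0.08 -0.22  1.28  0.    1.74]
9.35 gauge mm [-101.2   -3.    -2. ] rpy [-3.1354e+00  2.0000e-04  8.8780e-01] F gauge [-14.82   0.56  11.83] M [1.604 2.118 0.192] w 0.097 j [-0.52  0.09 -0.21  1.28  0.    1.73]
```

```bash
for i in 1; do python3 -m pendant '[{"tx":0,"ty":0.1,"tz":0,"ax":0,"ay":0,"az":0,"hand":0},{"tx":0,"ty":0.2,"tz":0,"ax":0,"ay":0,"az":0,"hand":0},{"tx":0,"ty":0.3,"tz":0,"ax":0,"ay":0,"az":0,"hand":0},{"tx":0,"ty":0.3,"tz":0,"ax":0,"ay":0,"az":0,"hand":0},{"tx":0,"ty":0.3,"tz":0,"ax":0,"ay":0,"az":0,"hand":0}]' >/dev/null
python3 -c "from h import *;st()"; done
python3 -m pendant '[{"tx":0,"ty":0.05,"tz":0,"ax":0,"ay":0,"az":0,"hand":0},{"tx":0,"ty":0.1,"tz":0,"ax":0,"ay":0,"az":0,"hand":0},{"tx":0,"ty":0.15,"tz":0,"ax":0,"ay":0,"az":0,"hand":0},{"tx":0,"ty":0.2,"tz":0,"ax":0,"ay":0,"az":0,"hand":0},{"tx":0,"ty":0.2,"tz":0,"ax":0,"ay":0,"az":0,"hand":0}]' >/dev/null
python3 -c "from h import *;st()"
```

```text
9.85 gauge mm [-98.1  -3.   -2. ] rpy [-3.1356e+00  1.0000e-04  8.8780e-01] F gauge [-14.56  -0.7   10.67] M [1.656 2.043 0.261] w 0.097 j [-0.52  0.09 -0.21  1.28  0.    1.73]
10.35 gauge mm [-96.4  -2.8  -2. ] rpy [-3.135e+00 -2.000e-04  8.880e-01] F gauge [-15.27   0.24  12.84] M [1.954 2.272 0.301] w 0.097 j [-0.52  0.1  -0.2   1.28  0.    1.73]
```

```bash
python3 -m pendant '[{"tx":0,"ty":0.05,"tz":0,"ax":0,"ay":0,"az":0,"hand":0},{"tx":0,"ty":0.1,"tz":0,"ax":0,"ay":0,"az":0,"hand":0},{"tx":0,"ty":0.15,"tz":0,"ax":0,"ay":0,"az":0,"hand":0},{"tx":0,"ty":0.2,"tz":0,"ax":0,"ay":0,"az":0,"hand":0},{"tx":0,"ty":0.2,"tz":0,"ax":0,"ay":0,"az":0,"hand":0}]' >/dev/null
python3 -c "from h import *;st()"
```

```text
10.85 gauge mm [-94.4  -2.8  -2. ] rpy [-3.135e+00 -2.000e-04  8.879e-01] F gauge [-15.26   0.89  12.03] M [1.951 2.178 0.232] w 0.1 j [-0.52  0.1  -0.2   1.28  0.    1.73]
```

```bash
python3 -m pendant '[{"tx":0,"ty":0.05,"tz":0,"ax":0,"ay":0,"az":0,"hand":0},{"tx":0,"ty":0.1,"tz":0,"ax":0,"ay":0,"az":0,"hand":0},{"tx":0,"ty":0.15,"tz":0,"ax":0,"ay":0,"az":0,"hand":0},{"tx":0,"ty":0.15,"tz":0,"ax":0,"ay":0,"az":0,"hand":0},{"tx":0,"ty":0.15,"tz":0,"ax":0,"ay":0,"az":0,"hand":0}]' >/dev/null
python3 -c "from h import *;st()"
```

```text
11.35 gauge mm [-92.9  -2.8  -2. ] rpy [-3.135e+00 -2.000e-04  8.880e-01] F gauge [-15.54   0.67  12.28] M [2.028 2.199 0.225] w 0.096 j [-0.52  0.11 -0.19  1.28  0.    1.73]
```

```bash
python3 -m pendant '[{"tx":0,"ty":0.05,"tz":0,"ax":0,"ay":0,"az":0,"hand":0},{"tx":0,"ty":0.1,"tz":0,"ax":0,"ay":0,"az":0,"hand":0},{"tx":0,"ty":0.15,"tz":0,"ax":0,"ay":0,"az":0,"hand":0},{"tx":0,"ty":0.15,"tz":0,"ax":0,"ay":0,"az":0,"hand":0},{"tx":0,"ty":0.15,"tz":0,"ax":0,"ay":0,"az":0,"hand":0}]' >/dev/null
python3 -c "from h import *;st()"
```

```text
11.85 gauge mm [-91.4  -2.8  -2. ] rpy [-3.135e+00 -2.000e-04  8.879e-01] F gauge [-15.84   0.38  11.96] M [1.982 2.199 0.191] w 0.1 j [-0.52  0.11 -0.19  1.28  0.    1.73]
```

```bash
python3 -m pendant '[{"tx":0,"ty":0.05,"tz":0,"ax":0,"ay":0,"az":0,"hand":0},{"tx":0,"ty":0.1,"tz":0,"ax":0,"ay":0,"az":0,"hand":0},{"tx":0,"ty":0.15,"tz":0,"ax":0,"ay":0,"az":0,"hand":0},{"tx":0,"ty":0.15,"tz":0,"ax":0,"ay":0,"az":0,"hand":0},{"tx":0,"ty":0.15,"tz":0,"ax":0,"ay":0,"az":0,"hand":0}]' >/dev/null
python3 -c "from h import *;st()"
```

```text
12.35 gauge mm [-89.9  -2.9  -2. ] rpy [-3.135e+00 -2.000e-04  8.879e-01] F gauge [-14.58   0.83  11.93] M [1.95  2.214 0.173] w 0.094 j [-0.52  0.11 -0.18  1.28  0.    1.73]
```

```bash
python3 -m pendant '[{"tx":0,"ty":0.05,"tz":0,"ax":0,"ay":0,"az":0,"hand":0},{"tx":0,"ty":0.1,"tz":0,"ax":0,"ay":0,"az":0,"hand":0},{"tx":0,"ty":0.15,"tz":0,"ax":0,"ay":0,"az":0,"hand":0},{"tx":0,"ty":0.15,"tz":0,"ax":0,"ay":0,"az":0,"hand":0},{"tx":0,"ty":0.15,"tz":0,"ax":0,"ay":0,"az":0,"hand":0}]' >/dev/null
python3 -c "from h import *;st()"
```

```text
12.85 gauge mm [-88.4  -2.9  -2. ] rpy [-3.135e+00 -1.000e-04  8.878e-01] F gauge [-15.48   1.05  12.71] M [1.969 2.232 0.192] w 0.099 j [-0.52  0.12 -0.18  1.28  0.    1.73]
```

```bash
python3 -m pendant '[{"tx":0,"ty":0.05,"tz":0,"ax":0,"ay":0,"az":0,"hand":0},{"tx":0,"ty":0.1,"tz":0,"ax":0,"ay":0,"az":0,"hand":0},{"tx":0,"ty":0.15,"tz":0,"ax":0,"ay":0,"az":0,"hand":0},{"tx":0,"ty":0.15,"tz":0,"ax":0,"ay":0,"az":0,"hand":0},{"tx":0,"ty":0.15,"tz":0,"ax":0,"ay":0,"az":0,"hand":0}]' >/dev/null
python3 -c "from h import *;st()"
```

```text
13.35 gauge mm [-88.3  -2.9  -2. ] rpy [-3.1324e+00 -1.0000e-04  8.8800e-01] F gauge [-21.69   0.81  17.04] M [2.767 3.309 0.162] w 0.102 j [-0.52  0.12 -0.18  1.28  0.    1.73]
```

```bash
python3 -m pendant '[{"tx":0,"ty":0.05,"tz":0,"ax":0,"ay":0,"az":0,"hand":0},{"tx":0,"ty":0.1,"tz":0,"ax":0,"ay":0,"az":0,"hand":0},{"tx":0,"ty":0.15,"tz":0,"ax":0,"ay":0,"az":0,"hand":0},{"tx":0,"ty":0.15,"tz":0,"ax":0,"ay":0,"az":0,"hand":0},{"tx":0,"ty":0.15,"tz":0,"ax":0,"ay":0,"az":0,"hand":0}]' >/dev/null
python3 - <<'E'
from h import *
import cv2
st()
a=ctrl.snapshot("top")[105:225,300:420,::-1];b=ctrl.snapshot("scene")[125:225,245:345,::-1]
cv2.imwrite("pics/t5.png",np.hstack([cv2.resize(a,(400,400),interpolation=3),cv2.resize(b,(400,400),interpolation=3)]))
E
```

```text
13.85 gauge mm [-88.4  -2.9  -2. ] rpy [-3.1296e+00 -1.0000e-04  8.8810e-01] F gauge [-31.06   0.55  22.67] M [3.869 4.562 0.151] w 0.099 j [-0.52  0.12 -0.17  1.29  0.    1.73]
```

View pics/t5.png

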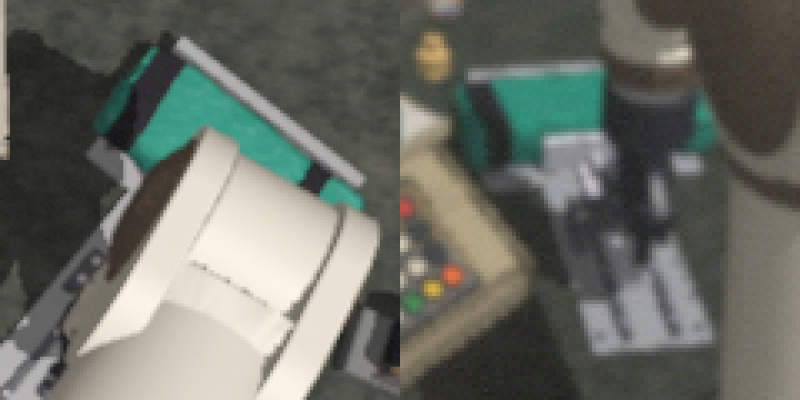

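The parcel lies flush and parallel along the fence in the top view: the fence edge runs (180,40) to (365,185) with no gap. The bar hit a hard stop at reported x = -88.4. I'll relieve the push, release and rise.

```bash
python3 -m pendant '[{"tx":0,"ty":-0.1,"tz":0,"ax":0,"ay":0,"az":0,"hand":0},{"tx":0,"ty":-0.2,"tz":0,"ax":0,"ay":0,"az":0,"hand":0},{"tx":0,"ty":-0.3,"tz":0,"ax":0,"ay":0,"az":0,"hand":0},{"tx":0,"ty":-0.3,"tz":0,"ax":0,"ay":0,"az":0,"hand":0},{"tx":0,"ty":-0.3,"tz":0,"ax":0,"ay":0,"az":0,"hand":0}]' >/dev/null
python3 -c "from h import *;st()"
python3 -m pendant '[{"tx":0,"ty":-0.3,"tz":0,"ax":0,"ay":0,"az":0,"hand":2},{"tx":0,"ty":-0.3,"tz":0,"ax":0,"ay":0,"az":0,"hand":4},{"tx":0,"ty":-0.3,"tz":0,"ax":0,"ay":0,"az":0,"hand":4},{"tx":0,"ty":-0.3,"tz":-1.5,"ax":0,"ay":0,"az":0,"hand":4},{"tx":0,"ty":-0.3,"tz":-5,"ax":0,"ay":0,"az":0,"hand":4}]' >/dev/null
python3 - <<'E'
from h import *
st(); go([.531,-.3155,.065],.89)
E
```

```text
14.45 gauge mm [-88.3  -2.9  -2. ] rpy [-3.1354e+00 -2.0000e-04  8.8790e-01] F gauge [-14.37   0.89  11.99] M [1.801 2.06  0.177] w 0.098 j [-0.52  0.12 -0.18  1.28  0.    1.73]
14.95 gauge mm [-89.7  -3.3  46.9] rpy [-3.1368e+00  8.0000e-04  8.8700e-01] F gauge [ 1.03 -0.65 -0.07] M [ 0.033 -0.05  -0.015] w 0.471 j [-0.52  0.09 -0.11  1.37 -0.    1.73]
t cm [ 0.26  6.71 -1.84] a deg [-0.28  0.05 -0.17]
```

I want to be sure the release didn't drag the bar back, so I'll re-seat it with a light push from shut fingers behind the tab.

```bash
python3 -m pendant '[{"tx":0.2,"ty":-1.5,"tz":0,"ax":-0.2,"ay":0,"az":0,"hand":2},{"tx":0.3,"ty":-3,"tz":0,"ax":-0.3,"ay":0,"az":0,"hand":0},{"tx":0.3,"ty":-3,"tz":1,"ax":-0.3,"ay":0,"az":0,"hand":0},{"tx":0.3,"ty":-3,"tz":2.5,"ax":-0.3,"ay":0,"az":0,"hand":0},{"tx":0.3,"ty":-3,"tz":4.5,"ax":-0.3,"ay":0,"az":0,"hand":0}]' >/dev/null
python3 -c "from h import *;st()"
python3 -m pendant '[{"tx":0,"ty":0.3,"tz":0,"ax":0,"ay":0,"az":0,"hand":0},{"tx":0,"ty":0.5,"tz":0,"ax":0,"ay":0,"az":0,"hand":0},{"tx":0,"ty":0.7,"tz":0,"ax":0,"ay":0,"az":0,"hand":0},{"tx":0,"ty":0.9,"tz":0,"ax":0,"ay":0,"az":0,"hand":0},{"tx":0,"ty":0.9,"tz":0,"ax":0,"ay":0,"az":0,"hand":0}]' >/dev/null
python3 -c "from h import *;st()"
```

```text
15.45 gauge mm [-1.17e+02  1.00e-01  2.70e+00] rpy [ 3.135e+00 -2.000e-04  8.870e-01] F gauge [ 1.1  -0.04  0.07] M [-0.001 -0.013 -0.009] w -0.001 j [-0.51  0.03 -0.26  1.27 -0.    1.75]
15.95 gauge mm [-1.083e+02  1.000e-01  4.000e+00] rpy [ 3.1355e+00 -2.0000e-04  8.8710e-01] F gauge [-1.04  0.13  0.76] M [0.013 0.013 0.026] w -0.003 j [-0.51  0.05 -0.24  1.28 -0.    1.74]
```

```bash
python3 -m pendant '[{"tx":0,"ty":0.1,"tz":0,"ax":0,"ay":0,"az":0,"hand":0},{"tx":0,"ty":0.2,"tz":0,"ax":0,"ay":0,"az":0,"hand":0},{"tx":0,"ty":0.3,"tz":0,"ax":0,"ay":0,"az":0,"hand":0},{"tx":0,"ty":0.3,"tz":0,"ax":0,"ay":0,"az":0,"hand":0},{"tx":0,"ty":0.3,"tz":0,"ax":0,"ay":0,"az":0,"hand":0}]' >/dev/null
python3 -c "from h import *;st()"
```

```text
16.45 gauge mm [-1.063e+02  1.000e-01  3.500e+00] rpy [ 3.1368 -0.      0.8872] F gauge [-3.08  0.03  0.66] M [ 0.297  0.439 -0.027] w -0.007 j [-0.51  0.06 -0.23  1.28 -0.    1.74]
```

```bash
python3 -m pendant '[{"tx":0,"ty":0.1,"tz":0,"ax":0,"ay":0,"az":0,"hand":0},{"tx":0,"ty":0.15,"tz":0,"ax":0,"ay":0,"az":0,"hand":0},{"tx":0,"ty":0.2,"tz":0,"ax":0,"ay":0,"az":0,"hand":0},{"tx":0,"ty":0.2,"tz":0,"ax":0,"ay":0,"az":0,"hand":0},{"tx":0,"ty":0.2,"tz":0,"ax":0,"ay":0,"az":0,"hand":0}]' >/dev/null
python3 -c "from h import *;st()"
```

```text
16.95 gauge mm [-1.06e+02  1.00e-01  3.30e+00] rpy [3.1401 0.     0.8874] F gauge [-12.27  -0.48   7.71] M [1.511 1.784 0.03 ] w 0.001 j [-0.51  0.06 -0.23  1.28 -0.    1.74]
```

```bash
python3 -m pendant '[{"tx":0,"ty":0.1,"tz":0,"ax":0,"ay":0,"az":0,"hand":0},{"tx":0,"ty":0.1,"tz":0,"ax":0,"ay":0,"az":0,"hand":0},{"tx":0,"ty":0.1,"tz":0,"ax":0,"ay":0,"az":0,"hand":0},{"tx":0,"ty":0.1,"tz":0,"ax":0,"ay":0,"az":0,"hand":0},{"tx":0,"ty":0.1,"tz":0,"ax":0,"ay":0,"az":0,"hand":0}]' >/dev/null
python3 -c "from h import *;st()"
```

```text
17.45 gauge mm [-1.059e+02  1.000e-01  3.300e+00] rpy [-3.1415 -0.      0.8875] F gauge [-16.74  -0.7    9.7 ] M [ 2.022  2.546 -0.02 ] w -0.002 j [-0.51  0.07 -0.22  1.28  0.    1.74]
```

The bar is firmly seated. Now I rise and go over the screw head.

```bash
python3 -m pendant '[{"tx":0,"ty":-0.8,"tz":0,"ax":0,"ay":0,"az":0,"hand":0},{"tx":0,"ty":-1.2,"tz":0,"ax":0,"ay":0,"az":0,"hand":0},{"tx":0,"ty":-1.2,"tz":-2.5,"ax":0,"ay":0,"az":0,"hand":4},{"tx":0,"ty":-1.2,"tz":-6,"ax":0,"ay":0,"az":0,"hand":7},{"tx":0,"ty":-1.2,"tz":-7,"ax":0,"ay":0,"az":0,"hand":7}]' >/dev/null
python3 - <<'E'
from h import *
st(); go([.531,-.3155,.07],.89)
E
```

```text
17.95 gauge mm [-113.6    0.4   77. ] rpy [ 3.1311e+00 -8.0000e-04  8.8710e-01] F gauge [0.53 1.11 0.37] M [ 0.03  -0.033  0.007] w 0.505 j [-0.51  0.01 -0.14  1.41 -0.    1.75]
t cm [-0.1   9.11  0.8 ] a deg [ 0.6  -0.05 -0.17]
```

```bash
python3 -m pendant '[{"tx":0,"ty":3,"tz":0.2,"ax":0.5,"ay":0,"az":0,"hand":7},{"tx":0,"ty":6,"tz":0.4,"ax":0.5,"ay":0,"az":0,"hand":7},{"tx":-0.1,"ty":8.5,"tz":0.6,"ax":0.5,"ay":0,"az":0,"hand":7},{"tx":-0.1,"ty":9.4,"tz":0.6,"ax":0.5,"ay":0,"az":0,"hand":7},{"tx":-0.1,"ty":9.4,"tz":0.6,"ax":0.5,"ay":0,"az":0,"hand":7}]' >/dev/null
python3 - <<'E'
from h import *
import cv2
st()
b=ctrl.snapshot("scene")[120:220,250:350,::-1]
cv2.imwrite("pics/s6.png",cv2.resize(b,(500,500),interpolation=3))
print((proj("scene",np.array([.531,-.3155,.077]))-[250,120])*5)
E
```

```text
18.45 gauge mm [-21.   -1.3  67.1] rpy [-3.1372e+00  2.0000e-04  8.8670e-01] F gauge [-0.66 -0.27 -0.25] M [-0.025  0.038 -0.03 ] w 0.82 j [-0.54  0.25  0.1   1.43  0.    1.72]
[250.12662682 234.501494  ]
```

View pics/s6.png

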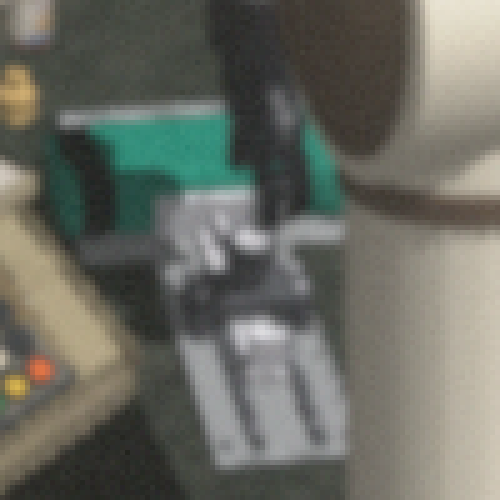

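The tips are at about (280,225) and (245,165), straddling the head at (250,237). Next I descend and do the first centring grip.

```bash
python3 -m pendant '[{"tx":0,"ty":0,"tz":0.8,"ax":0,"ay":0,"az":0,"hand":7},{"tx":0,"ty":0,"tz":1.5,"ax":0,"ay":0,"az":0,"hand":7},{"tx":0,"ty":0,"tz":2.2,"ax":0,"ay":0,"az":0,"hand":7},{"tx":0,"ty":0,"tz":2.8,"ax":0,"ay":0,"az":0,"hand":7},{"tx":0,"ty":0,"tz":3,"ax":0,"ay":0,"az":0,"hand":7}]' >/dev/null
python3 -c "from h import *;st()"
python3 -m pendant '[{"tx":0,"ty":0,"tz":0.3,"ax":0,"ay":0,"az":0,"hand":7},{"tx":0,"ty":0,"tz":0.6,"ax":0,"ay":0,"az":0,"hand":7},{"tx":0,"ty":0,"tz":1,"ax":0,"ay":0,"az":0,"hand":7},{"tx":0,"ty":0,"tz":1.4,"ax":0,"ay":0,"az":0,"hand":7},{"tx":0,"ty":0,"tz":1.4,"ax":0,"ay":0,"az":0,"hand":7}]' >/dev/null
python3 -c "from h import *;st()"
```

```text
19.0 gauge mm [-22.1  -1.2  36.9] rpy [-3.1369e+00  2.0000e-04  8.8720e-01] F gauge [-0.18 -0.17  0.61] M [-0.015  0.017  0.068] w 0.823 j [-0.54  0.25  0.05  1.38  0.    1.72]
19.5 gauge mm [-21.8  -1.2  23.1] rpy [-3.1371e+00  2.0000e-04  8.8710e-01] F gauge [-0.69  0.11  0.43] M [-0.031  0.038  0.018] w 0.822 j [-0.54  0.26  0.03  1.35  0.    1.72]
```

```bash
python3 -m pendant '[{"tx":0,"ty":0,"tz":0,"ax":0,"ay":0,"az":0,"hand":5},{"tx":0,"ty":0,"tz":0,"ax":0,"ay":0,"az":0,"hand":4},{"tx":0,"ty":0,"tz":0,"ax":0,"ay":0,"az":0,"hand":3},{"tx":0,"ty":0,"tz":0,"ax":0,"ay":0,"az":0,"hand":3},{"tx":0,"ty":0,"tz":0,"ax":0,"ay":0,"az":0,"hand":3}]' >/dev/null
python3 -c "from h import *;st()"
```

```text
20.0 gauge mm [-23.4  -1.1  24.6] rpy [-3.1349e+00 -1.0000e-04  8.8730e-01] F gauge [-12.14  -1.27   9.97] M [ 1.608  2.059 -0.031] w 0.396 j [-0.54  0.25  0.03  1.35  0.    1.72]
```

```bash
python3 -m pendant '[{"tx":0,"ty":-0.15,"tz":0,"ax":0,"ay":0,"az":0,"hand":6},{"tx":0,"ty":-0.15,"tz":0,"ax":0,"ay":0,"az":0,"hand":7},{"tx":0,"ty":-0.15,"tz":0,"ax":0,"ay":0,"az":-8,"hand":7},{"tx":0,"ty":-0.15,"tz":0,"ax":0,"ay":0,"az":-16,"hand":7},{"tx":0,"ty":-0.15,"tz":0,"ax":0,"ay":0,"az":-24,"hand":7}]' >/dev/null
python3 -m pendant '[{"tx":0,"ty":0,"tz":0,"ax":0,"ay":0,"az":-8,"hand":7},{"tx":0,"ty":0,"tz":0,"ax":0,"ay":0,"az":-16,"hand":7},{"tx":0,"ty":0,"tz":0,"ax":0,"ay":0,"az":-24,"hand":7},{"tx":0,"ty":0,"tz":0,"ax":0,"ay":0,"az":-32,"hand":7},{"tx":0,"ty":0,"tz":0,"ax":0,"ay":0,"az":-40,"hand":7}]' >/dev/null
python3 -m pendant '[{"tx":0,"ty":0,"tz":0,"ax":0,"ay":0,"az":-8,"hand":7},{"tx":0,"ty":0,"tz":0,"ax":0,"ay":0,"az":-16,"hand":7},{"tx":0,"ty":0,"tz":0,"ax":0,"ay":0,"az":-24,"hand":7},{"tx":0,"ty":0,"tz":0,"ax":0,"ay":0,"az":-26,"hand":7},{"tx":0,"ty":0,"tz":0,"ax":0,"ay":0,"az":-26,"hand":7}]' >/dev/null
python3 -c "from h import *;st()"
python3 -m pendant '[{"tx":0,"ty":0,"tz":0,"ax":0,"ay":0,"az":0,"hand":5},{"tx":0,"ty":0,"tz":0,"ax":0,"ay":0,"az":0,"hand":4},{"tx":0,"ty":0,"tz":0,"ax":0,"ay":0,"az":0,"hand":3},{"tx":0,"ty":0,"tz":0,"ax":0,"ay":0,"az":0,"hand":3},{"tx":0,"ty":0,"tz":0,"ax":0,"ay":0,"az":0,"hand":3}]' >/dev/null
python3 -c "from h import *;st()"
```

```text
21.5 gauge mm [-22.7  -1.2  23.9] rpy [ 3.1416e+00 -3.1000e-03  2.4582e+00] F gauge [-0.49  0.16  0.26] M [-0.009 -0.042  0.021] w 0.823 j [-0.54  0.25  0.03  1.35  0.    0.15]
22.0 gauge mm [-22.9  -0.5  24.3] rpy [ 3.1404e+00 -3.0000e-03  2.4581e+00] F gauge [-1.71  5.72  3.98] M [ 1.032 -0.505 -0.096] w 0.399 j [-0.54  0.25  0.03  1.35  0.    0.15]
```

```bash
python3 -m pendant '[{"tx":0.05,"ty":0.07,"tz":0,"ax":0,"ay":0,"az":0,"hand":6},{"tx":0.05,"ty":0.07,"tz":0.15,"ax":0,"ay":0,"az":0,"hand":6.5},{"tx":0.05,"ty":0.07,"tz":0.3,"ax":0,"ay":0,"az":-8,"hand":6.5},{"tx":0.05,"ty":0.07,"tz":0.3,"ax":0,"ay":0,"az":-16,"hand":6.5},{"tx":0.05,"ty":0.07,"tz":0.3,"ax":0,"ay":0,"az":-24,"hand":6.5}]' >/dev/null
python3 -m pendant '[{"tx":0,"ty":0,"tz":0,"ax":0,"ay":0,"az":-8,"hand":6.5},{"tx":0,"ty":0,"tz":0,"ax":0,"ay":0,"az":-16,"hand":6.5},{"tx":0,"ty":0,"tz":0,"ax":0,"ay":0,"az":-24,"hand":6.5},{"tx":0,"ty":0,"tz":0,"ax":0,"ay":0,"az":-32,"hand":6.5},{"tx":0,"ty":0,"tz":0,"ax":0,"ay":0,"az":-40,"hand":6.5}]' >/dev/null
python3 -m pendant '[{"tx":0,"ty":0,"tz":0,"ax":0,"ay":0,"az":0,"hand":5},{"tx":0,"ty":0,"tz":0,"ax":0,"ay":0,"az":0,"hand":3},{"tx":0,"ty":0,"tz":0,"ax":0,"ay":0,"az":0,"hand":3},{"tx":0,"ty":0,"tz":0,"ax":0,"ay":0,"az":0,"hand":3},{"tx":0,"ty":0,"tz":0,"ax":0,"ay":0,"az":0,"hand":3}]' >/dev/null
python3 -c "from h import *;st()"
python3 -m pendant '[{"tx":0,"ty":0,"tz":0.01,"ax":0,"ay":0,"az":4,"hand":3},{"tx":0,"ty":0,"tz":0.03,"ax":0,"ay":0,"az":8,"hand":3},{"tx":0,"ty":0,"tz":0.05,"ax":0,"ay":0,"az":12,"hand":3},{"tx":0,"ty":0,"tz":0.07,"ax":0,"ay":0,"az":16,"hand":3},{"tx":0,"ty":0,"tz":0.09,"ax":0,"ay":0,"az":20,"hand":3}]' >/dev/null
python3 -c "from h import *;st()"
```

```text
23.5 gauge mm [-23.5  -0.7  21. ] rpy [ 3.1386e+00 -1.8000e-03 -2.7096e+00] F gauge [-1.8  -1.06  2.57] M [-0.051  0.454 -0.101] w 0.397 j [-0.54  0.25  0.02  1.34  0.   -0.97]
24.0 gauge mm [-23.6  -0.6  20.1] rpy [ 3.1393e+00 -2.8000e-03 -3.0608e+00] F gauge [-2.6  -0.7   2.83] M [-0.02   0.527  0.163] w 0.4 j [-0.54  0.25  0.02  1.34  0.   -0.62]
```

```bash
python3 -m pendant '[{"tx":0,"ty":0,"tz":0.02,"ax":0,"ay":0,"az":4,"hand":3},{"tx":0,"ty":0,"tz":0.04,"ax":0,"ay":0,"az":8,"hand":3},{"tx":0,"ty":0,"tz":0.06,"ax":0,"ay":0,"az":12,"hand":3},{"tx":0,"ty":0,"tz":0.07,"ax":0,"ay":0,"az":16,"hand":3},{"tx":0,"ty":0,"tz":0.09,"ax":0,"ay":0,"az":20,"hand":3}]' >/dev/null
python3 -c "from h import *;st()"
python3 -m pendant '[{"tx":0,"ty":0,"tz":0.01,"ax":0,"ay":0,"az":3,"hand":3},{"tx":0,"ty":0,"tz":0.02,"ax":0,"ay":0,"az":6,"hand":3},{"tx":0,"ty":0,"tz":0.03,"ax":0,"ay":0,"az":8,"hand":3},{"tx":0,"ty":0,"tz":0.04,"ax":0,"ay":0,"az":10,"hand":3},{"tx":0,"ty":0,"tz":0.05,"ax":0,"ay":0,"az":12,"hand":3}]' >/dev/null
python3 -c "from h import *;st()"
```

```text
24.5 gauge mm [-23.7  -0.5  19.2] rpy [ 3.1402 -0.0035  2.8733] F gauge [-2.82 -1.64  3.51] M [0.106 0.471 0.156] w 0.4 j [-0.54  0.25  0.02  1.34  0.   -0.27]
25.0 gauge mm [-23.7  -0.5  18.7] rpy [ 3.1409 -0.0037  2.6653] F gauge [-2.44 -1.42  2.54] M [0.217 0.422 0.088] w 0.399 j [-0.54  0.25  0.02  1.34  0.   -0.06]
```

```bash
python3 -m pendant '[{"tx":0,"ty":0,"tz":0.01,"ax":0,"ay":0,"az":3,"hand":3},{"tx":0,"ty":0,"tz":0.02,"ax":0,"ay":0,"az":6,"hand":3},{"tx":0,"ty":0,"tz":0.03,"ax":0,"ay":0,"az":8,"hand":3},{"tx":0,"ty":0,"tz":0.04,"ax":0,"ay":0,"az":10,"hand":3},{"tx":0,"ty":0,"tz":0.05,"ax":0,"ay":0,"az":12,"hand":3}]' >/dev/null
python3 -c "from h import *;st()"
```

```text
25.5 gauge mm [-23.7  -0.4  18.1] rpy [ 3.1415 -0.0038  2.4559] F gauge [-2.17 -1.56  2.6 ] M [0.237 0.324 0.153] w 0.399 j [-0.54  0.25  0.02  1.34  0.    0.15]
```

```bash
python3 -m pendant '[{"tx":0,"ty":0,"tz":0.01,"ax":0,"ay":0,"az":3,"hand":3},{"tx":0,"ty":0,"tz":0.02,"ax":0,"ay":0,"az":6,"hand":3},{"tx":0,"ty":0,"tz":0.04,"ax":0,"ay":0,"az":9,"hand":3},{"tx":0,"ty":0,"tz":0.05,"ax":0,"ay":0,"az":12,"hand":3},{"tx":0,"ty":0,"tz":0.06,"ax":0,"ay":0,"az":14,"hand":3}]' >/dev/null
python3 -c "from h import *;st()"
```

```text
26.0 gauge mm [-23.7  -0.3  17.6] rpy [-3.1409 -0.0037  2.2111] F gauge [-2.14 -0.49  3.07] M [0.26  0.213 0.157] w 0.401 j [-0.54  0.25  0.02  1.34  0.    0.4 ]
```

```bash
python3 -m pendant '[{"tx":0,"ty":0,"tz":0.01,"ax":0,"ay":0,"az":3,"hand":3},{"tx":0,"ty":0,"tz":0.02,"ax":0,"ay":0,"az":6,"hand":3},{"tx":0,"ty":0,"tz":0.04,"ax":0,"ay":0,"az":9,"hand":3},{"tx":0,"ty":0,"tz":0.05,"ax":0,"ay":0,"az":12,"hand":3},{"tx":0,"ty":0,"tz":0.06,"ax":0,"ay":0,"az":14,"hand":3}]' >/dev/null
python3 -c "from h import *;st()"
```

```text
26.5 gauge mm [-23.7  -0.3  16.9] rpy [-3.1401 -0.0035  1.9667] F gauge [-1.15 -0.05  2.34] M [0.231 0.178 0.112] w 0.397 j [-0.54  0.25  0.02  1.34  0.    0.64]
```

92° turned and still running free.

```bash
python3 -m pendant '[{"tx":0,"ty":0,"tz":0.01,"ax":0,"ay":0,"az":3,"hand":3},{"tx":0,"ty":0,"tz":0.02,"ax":0,"ay":0,"az":6,"hand":3},{"tx":0,"ty":0,"tz":0.04,"ax":0,"ay":0,"az":9,"hand":3},{"tx":0,"ty":0,"tz":0.05,"ax":0,"ay":0,"az":12,"hand":3},{"tx":0,"ty":0,"tz":0.06,"ax":0,"ay":0,"az":14,"hand":3}]' >/dev/null
python3 -c "from h import *;st()"
```

```text
27.0 gauge mm [-23.6  -0.2  16.3] rpy [-3.1394e+00 -3.1000e-03  1.7225e+00] F gauge [-1.28  0.24  1.55] M [0.194 0.039 0.082] w 0.4 j [-0.54  0.25  0.01  1.33  0.    0.88]
```

```bash
python3 -m pendant '[{"tx":0,"ty":0,"tz":0.01,"ax":0,"ay":0,"az":3,"hand":3},{"tx":0,"ty":0,"tz":0.02,"ax":0,"ay":0,"az":6,"hand":3},{"tx":0,"ty":0,"tz":0.03,"ax":0,"ay":0,"az":8,"hand":3},{"tx":0,"ty":0,"tz":0.04,"ax":0,"ay":0,"az":10,"hand":3},{"tx":0,"ty":0,"tz":0.05,"ax":0,"ay":0,"az":12,"hand":3}]' >/dev/null
python3 -c "from h import *;st()"
```

```text
27.5 gauge mm [-23.6  -0.2  15.8] rpy [-3.1389e+00 -2.5000e-03  1.5136e+00] F gauge [-1.24  0.22  1.18] M [0.207 0.034 0.138] w 0.396 j [-0.54  0.25  0.01  1.33  0.    1.09]
```

```bash
python3 -m pendant '[{"tx":0,"ty":0,"tz":0.01,"ax":0,"ay":0,"az":3,"hand":3},{"tx":0,"ty":0,"tz":0.02,"ax":0,"ay":0,"az":6,"hand":3},{"tx":0,"ty":0,"tz":0.04,"ax":0,"ay":0,"az":9,"hand":3},{"tx":0,"ty":0,"tz":0.05,"ax":0,"ay":0,"az":12,"hand":3},{"tx":0,"ty":0,"tz":0.06,"ax":0,"ay":0,"az":14,"hand":3}]' >/dev/null
python3 -c "from h import *;st()"
```

```text
28.0 gauge mm [-23.5  -0.1  15.2] rpy [-3.1386e+00 -1.7000e-03  1.2687e+00] F gauge [-0.78  1.01  1.74] M [ 0.186 -0.013  0.14 ] w 0.397 j [-0.54  0.25  0.01  1.33  0.    1.34]
```

```bash
python3 -m pendant '[{"tx":0,"ty":0,"tz":0.01,"ax":0,"ay":0,"az":3,"hand":3},{"tx":0,"ty":0,"tz":0.02,"ax":0,"ay":0,"az":6,"hand":3},{"tx":0,"ty":0,"tz":0.03,"ax":0,"ay":0,"az":8,"hand":3},{"tx":0,"ty":0,"tz":0.04,"ax":0,"ay":0,"az":10,"hand":3},{"tx":0,"ty":0,"tz":0.05,"ax":0,"ay":0,"az":12,"hand":3}]' >/dev/null
python3 -c "from h import *;st()"
```

```text
28.5 gauge mm [-23.4  -0.1  15.1] rpy [-3.1387e+00 -1.0000e-03  1.0602e+00] F gauge [-2.24  0.43  4.57] M [0.248 0.135 0.302] w 0.4 j [-0.54  0.25  0.01  1.33  0.    1.55]
```

Torque is climbing (+0.17), so the foot has met the bar. Small steps from here.

```bash
python3 -m pendant '[{"tx":0,"ty":0,"tz":0.01,"ax":0,"ay":0,"az":2,"hand":3},{"tx":0,"ty":0,"tz":0.01,"ax":0,"ay":0,"az":4,"hand":3},{"tx":0,"ty":0,"tz":0.02,"ax":0,"ay":0,"az":6,"hand":3},{"tx":0,"ty":0,"tz":0.02,"ax":0,"ay":0,"az":7,"hand":3},{"tx":0,"ty":0,"tz":0.02,"ax":0,"ay":0,"az":7,"hand":3}]' >/dev/null
python3 -c "from h import *;st()"
```

```text
29.0 gauge mm [-23.4  -0.1  15. ] rpy [-3.1387e+00 -7.0000e-04  9.3930e-01] F gauge [-2.34  1.2   6.03] M [0.356 0.119 0.155] w 0.399 j [-0.54  0.25  0.01  1.33  0.    1.67]
```

```bash
python3 -m pendant '[{"tx":0,"ty":0,"tz":0,"ax":0,"ay":0,"az":1,"hand":3},{"tx":0,"ty":0,"tz":0.01,"ax":0,"ay":0,"az":2,"hand":3},{"tx":0,"ty":0,"tz":0.01,"ax":0,"ay":0,"az":3,"hand":3},{"tx":0,"ty":0,"tz":0.01,"ax":0,"ay":0,"az":4,"hand":3},{"tx":0,"ty":0,"tz":0.02,"ax":0,"ay":0,"az":5.5,"hand":3}]' >/dev/null
python3 -c "from h import *;st()"
```

```text
29.5 gauge mm [-23.3  -0.1  14.9] rpy [-3.1387e+00 -4.0000e-04  8.4340e-01] F gauge [-3.19 -0.02  7.06] M [0.341 0.237 0.456] w 0.402 j [-0.54  0.25  0.01  1.33  0.    1.76]
```

The torque reads +0.32 N·m over free running, which is inside the finger-tight band. I'll hold, then let go.

```bash
python3 -m pendant '[{"tx":0,"ty":0,"tz":0,"ax":0,"ay":0,"az":0,"hand":3},{"tx":0,"ty":0,"tz":0,"ax":0,"ay":0,"az":0,"hand":3},{"tx":0,"ty":0,"tz":0,"ax":0,"ay":0,"az":0,"hand":3},{"tx":0,"ty":0,"tz":0,"ax":0,"ay":0,"az":0,"hand":3},{"tx":0,"ty":0,"tz":0,"ax":0,"ay":0,"az":0,"hand":3}]' >/dev/null
python3 -c "from h import *;st()"
```

```text
30.0 gauge mm [-23.3  -0.1  14.9] rpy [-3.1388e+00 -4.0000e-04  8.4390e-01] F gauge [-2.57  1.14  5.59] M [0.413 0.188 0.177] w 0.401 j [-0.54  0.25  0.01  1.33  0.    1.76]
```

```bash
python3 -m pendant '[{"tx":0,"ty":0,"tz":0,"ax":0,"ay":0,"az":0,"hand":4.5},{"tx":0,"ty":0,"tz":0,"ax":0,"ay":0,"az":0,"hand":6.5},{"tx":0,"ty":0,"tz":0,"ax":0,"ay":0,"az":0,"hand":7},{"tx":0,"ty":0,"tz":-1,"ax":0,"ay":0,"az":0,"hand":7},{"tx":0,"ty":0,"tz":-4,"ax":0,"ay":0,"az":0,"hand":7}]' >/dev/null
python3 -c "from h import *;st()"
python3 -m pendant '[{"tx":0,"ty":0,"tz":-3,"ax":0,"ay":0,"az":0,"hand":7},{"tx":0,"ty":-2,"tz":-6,"ax":0,"ay":0,"az":0,"hand":7},{"tx":-3,"ty":-6,"tz":-8,"ax":0,"ay":0,"az":0,"hand":7},{"tx":-7,"ty":-8,"tz":-8,"ax":0,"ay":0,"az":0,"hand":7},{"tx":-11,"ty":-10,"tz":-8,"ax":0,"ay":0,"az":0,"hand":7}]' >/dev/null
python3 -m pendant '[{"tx":-4,"ty":-1,"tz":0,"ax":0,"ay":0,"az":0,"hand":7},{"tx":-8,"ty":-2,"tz":0,"ax":0,"ay":0,"az":0,"hand":7},{"tx":-12,"ty":-3,"tz":0,"ax":0,"ay":0,"az":0,"hand":7},{"tx":-12,"ty":-3,"tz":0,"ax":0,"ay":0,"az":0,"hand":7},{"tx":-12,"ty":-3,"tz":0,"ax":0,"ay":0,"az":0,"hand":7}]' >/dev/null
python3 - <<'E'
from h import *
import cv2
st()
a=ctrl.snapshot("top")[105:255,280:420,::-1];cv2.imwrite("pics/t7.png",cv2.resize(a,None,fx=4,fy=4,interpolation=3))
E
```

```text
30.5 gauge mm [-25.1  -0.8  52.2] rpy [-3.1331e+00  1.2000e-03  8.4340e-01] F gauge [ 0.4   1.23 -0.45] M [-0.015 -0.008 -0.03 ] w 0.822 j [-0.54  0.24  0.07  1.41  0.    1.76]
31.5 gauge mm [-163.7 -225.   135.5] rpy [-3.139e+00  2.000e-04  8.411e-01] F gauge [ 0.76  1.66 -0.72] M [ 0.018 -0.046 -0.023] w 0.819 j [-0.96 -0.07 -0.1   1.54 -0.    1.34]
```

View pics/t7.png

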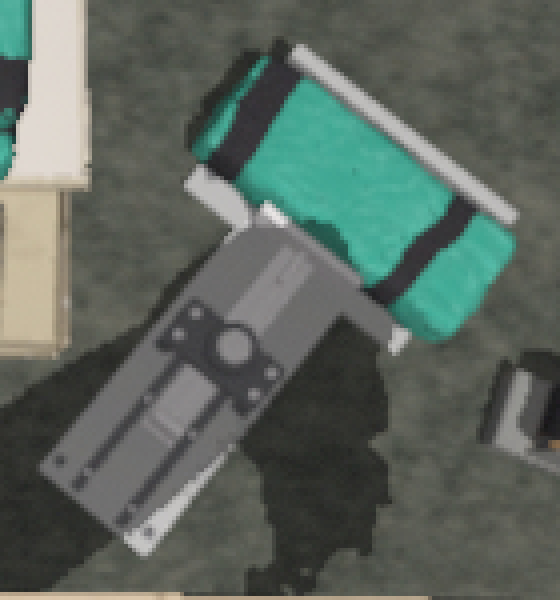

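The parcel lies flush along the fence, with the stop plate at (262,205)–(360,280) snug and parallel behind it. I'm handing in.

Run:
```python
from h import *
tz=lambda x,y:((x+.5)/4+280-.5,(y+.5)/4+105-.5)
for q in((265,205),(360,280)):
    d=ray("top",tz(*q),.044)[:2]-O; print((d@GX).round(4),(d@GY).round(4))
print(ctrl.hand_in())
```

```text
0.0797 0.045
0.0799 -0.0411
the job is handed in; nothing more can be done
None
```

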